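# Stroke the flaps of the pill wheel shut

## Robot

A 6-joint arm with a two-finger parallel gripper is mounted at the origin on a cart in front of the work surface, level with it; the furniture and walls round the work are solid. World frame = base frame: x ahead of the robot, y to its left, z up, the work surface at z = 0. Lengths are in m, angles in degrees, forces in N, time in s.
With the tool pointing down it reaches from about 0.25 to 0.725 m from the base axis. Payload 9.7 kg.
Tool frame: the origin (TCP) lies between the finger pads, 19 mm behind the fingertips; this is the grasp point; z points along the fingers, y is the line along which they close (so a half turn about z gives the same grasp; the last joint's range is limited). The gripper opens to 85 mm and grips with 20 to 120 N. Pads are 22 mm wide; open, the fingers measure 114 mm over their backs; the gripper's body (76 mm by 85 mm) begins 54 mm behind the grasp point. The pads swing forward as they close: fully open they stand 13 mm farther back than shut.
Start: joints at [69.156, 4.979, 10.078, 95.1, 0, 90], TCP at [0.196, 0.514, 0.25] pointing down, gripper open.
Joint ranges: [-179.16, 179.16], [-48.56, 103.87], [-65.8, 70.77], [-126.05, 130.52], [-82.76, 87.17], [-180, 180]. Speed limits (degrees/s): [127.2, 127.2, 147.25, 180, 180, 180].

## Interface

Orientations are given as [roll, pitch, yaw] about the fixed x, y, z axes, in that order (R = Rz(yaw) Ry(pitch) Rx(roll)).
In Python, from workcell import bot gives the robot as it stands. The module is installed in compiled form; this text tells all that it offers.
- The arm moves only by the tool carry_out, never from a script. Its arguments are lists of equal length, an entry for each row: "linear": the shift along the world's x, y, z normalised to -1 to 1, where 1 is 2 cm, a list of three; "rotation": the turn, a rotation vector about the world's x, y, z normalised to -1 to 1, where 1 is 8 degrees, a list of three; "grip": the closure, from -1 (fully open) to 1 (shut). In form: {"linear": [[tx, ty, tz], ...], "rotation": [[rx, ry, rz], ...], "grip": [grip, ...]}. A call has 1 to 12 rows; each row shifts and turns the commanded pose from where the row before left it; what a row does not reach is not made up. A row lasts 1/10 s, in which the tool goes at most 50 mm and 8.59 degrees, less where a joint would pass 70% of its speed; a pose out of reach is approached as far as the arm can. A call with a number of a shift or a turn outside -1 to 1 is refused whole. A call with a gripper value outside its range is refused whole. The fingers move at their own pace and stop on an object; "grip_force" is the grip in N (left out, the last holds). Time passes only in rows, so rows that do not move let the fingers close. It gives the time, the measured TCP pose, the force, the opening and the grip force at its end, in the units of the state.
- bot.get_obs(): the state, without advancing time (a new reading comes with each control period).
- bot.camera(name): name is "side" or "top"; returns the picture (480x640x3 uint8, blue, green, red); there is no depth.
- bot.camera_model(name): a dict with "fx", "fy", "cx", "cy" (pixels), "camera_from_world" (4x4, takes a point from world to camera coordinates). Camera axes: x right, y up, looking along -z (the intrinsics and any distortion apply to the point x, -y, -z); pixel columns grow to the right and rows downward; lengths in m; the calibration is good to about 2 mm. A picture is of the moment at which its call begins. camera_model takes no time and is no camera call.
- bot.job_done(): hands the job in; it is judged then, once.
The state is a dict: "time": time; "q": joint angles; "qd": joint speeds; "joint_efforts": joint torques, N m; "ee_pos": TCP position; "tcp_rot": TCP orientation; "wrist_force": force on the tool from outside, world axes, zero at the start; "torque": the same for the moment, N m; "opening": finger opening in m; "grasp_force": force on a finger pad.
Only numpy, scipy, OpenCV 4.12 (cv2) and the standard library are available. Lean on these libraries where they do the work, as an engineer would, in place of code of your own. Each camera call takes 0.05 s, during which the arm holds its last target. There are 200 camera calls.

## Task

The seven flaps of the round weekly pill box stand ajar. With the fingertips, start at the green dot on the blank sector and run lightly clockwise (seen from above) round the ring of flaps in one unbroken stroke, staying down until the last flap is down, so that every flap ends shut, level with the deck. Do not lift, shove or press hard on the box, leave the other things alone, and finish clear of everything.

Things in the scene. Friction and masses are not known exactly. Their poses are not given: they have to be found in the camera images.
- wheel: Round white weekly pill box lying loose on the worktop, 190 mm across, 32 mm tall, flat-bottomed, about 1.5 kg. Origin: centre of its underside, z up. Seven blue flaps lie in a ring round its axis, at radius 70 mm, in 40 degree steps; an 80 degree blank sector of white deck with a green dot is centred on its +x axis. Nothing stands above the deck but the raised flaps.
- deck_centre (a point): Centre of the level top (deck), on the wheel's axis, 32 mm above the worktop. Clockwise from above (from the wheel's +x towards its -y) flap k is centred at -(20 + 40k) degrees: flap1 at -60, flap2 at -100, ... flap7 at -300, then the blank sector again.
- start_dot (a point): Centre of the green dot, 18 mm across, on the blank sector, level with the deck, 70 mm from the axis along the wheel's +x. The stroke starts here. A fingertip carried clockwise along the 70 mm circle, 1 to 3 mm above the deck, rides over the flaps and pushes each shut; going the other way it would catch under the free edges.
- flap1_tip (a point): Middle of the free edge of flap 1 (white stripe), on its top. Each flap is a plate 36 mm along the ring, 30 mm radially, 3 mm thick. Its hinge is radial, at deck height, at the end met first when going clockwise from the blank sector, so it rises clockwise like a ramp. Shut, its top is level with the deck. The hinge is stiff (0.012 N m): a flap stays as left.
- flap7_tip (a point): Middle of the free edge of flap 7, the last of the ring, on its top; the blank sector follows just past it.
- flap1 (a joint): angle of flap 1, counted clockwise from the blank sector: 0 is shut, level with the deck; it grows as the free end rises (0.5 lifts the free edge 17 mm); stop at 0.75 rad.
- flap2 (a joint): angle of flap 2, counted clockwise from the blank sector: 0 is shut, level with the deck; it grows as the free end rises (0.5 lifts the free edge 17 mm); stop at 0.75 rad.
- flap3 (a joint): angle of flap 3, counted clockwise from the blank sector: 0 is shut, level with the deck; it grows as the free end rises (0.5 lifts the free edge 17 mm); stop at 0.75 rad.
- flap4 (a joint): angle of flap 4, counted clockwise from the blank sector: 0 is shut, level with the deck; it grows as the free end rises (0.5 lifts the free edge 17 mm); stop at 0.75 rad.
- flap5 (a joint): angle of flap 5, counted clockwise from the blank sector: 0 is shut, level with the deck; it grows as the free end rises (0.5 lifts the free edge 17 mm); stop at 0.75 rad.
- flap6 (a joint): angle of flap 6, counted clockwise from the blank sector: 0 is shut, level with the deck; it grows as the free end rises (0.5 lifts the free edge 17 mm); stop at 0.75 rad.
- flap7 (a joint): angle of flap 7, counted clockwise from the blank sector: 0 is shut, level with the deck; it grows as the free end rises (0.5 lifts the free edge 17 mm); stop at 0.75 rad.
- pill_bottle: brown pill bottle with a pale blue ribbed cap, 45 mm across, 80 mm tall, loose; origin at the centre of its underside. A bystander.
- mug: white mug with dark dots and a handle, 82x114x91 mm, loose; origin at the centre of its underside. A bystander.
- glass: clear drinking glass, 76 mm across, 86 mm tall, loose; origin at the centre of its underside. A bystander.
- spread_tub: low tub with a green lid, 96x137x53 mm, loose; origin at the centre of its underside. A bystander.

How it is judged:
By the outcome, as a careful person would: the job done as asked, in the order asked, and still so for the second after the job is handed in, with the robot touching nothing.
It also fails if it takes over 53 s, if anything falls off the work surface, if the arm or the gripper's body presses on something with over 40 N, if the wrist force passes 120 N, or if a joint passes its speed limit or range.

## Working session

There is one attempt and no reset: what is moved stays moved. The work goes in short steps, Python scripts to look and compute and a tool call to move; the robot and the scene stay as the last step left them, time stands still between calls to the robot, and variables do not carry over. Pictures are saved under pics/ and viewed, at most 10 in all, crops included, and the job is handed in when it is done.

Besides the shell and the picture viewer there is one more tool, called after "Call:" as a command line: name --argument value ..., lists and objects as JSON in quotes. carry_out: Moves the arm, as the interface text tells. Its arguments: {"type":"object","properties":{"linear":{"type":"array","items":{"type":"array","items":{"type":"number"}}},"rotation":{"type":"array","items":{"type":"array","items":{"type":"number"}}},"grip":{"type":"array","items":{"type":"number"}},"grip_force":{"type":"number"}},"required":["linear","rotation","grip"]}

```bash
mkdir -p pics; python3 - <<'E'
from workcell import bot
import cv2
for n in("top","side"):
    cv2.imwrite(f"pics/{n}0.png",bot.camera(n)); m=bot.camera_model(n); print(m)
o=bot.get_obs();print(o)
E
```

```text
{'fx': 530.0333368428128, 'fy': 530.0333368428128, 'cx': 324.46527750561273, 'cy': 242.36396363329982, 'camera_from_world': array([[ 0.00945751, -0.99991963,  0.00844363,  0.04719304],
       [ 0.98468803,  0.01078269,  0.17399201, -0.53706448],
       [-0.17406907,  0.00666881,  0.98471086, -1.07451029],
       [ 0.        ,  0.        ,  0.        ,  1.        ]])}
{'fx': 490.41121828258173, 'fy': 490.41121828258173, 'cx': 319.74177881766667, 'cy': 227.69637264093387, 'camera_from_world': array([[ 0.99864471, -0.05178727,  0.00517833, -0.5334245 ],
       [ 0.02150233,  0.50114518,  0.86509604, -0.07288118],
       [-0.04739606, -0.86381224,  0.50157954, -1.12954739],
       [ 0.        ,  0.        ,  0.        ,  1.        ]])}
{'time': 0.1, 'q': array([6.91555075e+01, 5.00624101e+00, 1.00393423e+01, 9.51004196e+01,
       2.97489613e-04, 8.99992018e+01]), 'qd': array([-0.01431826, -0.08650228,  0.12772529, -0.01842477,  0.02466782,
       -0.03160223]), 'joint_efforts': array([-8.00572622e-06, -5.21563661e+01,  4.65651333e+01,  1.60675251e-02,
       -3.34950073e-05,  2.30034010e-05]), 'ee_pos': array([0.19563906, 0.51382503, 0.24937347]), 'tcp_rot': array([-1.79932682e+02, -2.98427235e-04,  1.59156305e+02]), 'wrist_force': array([ 0.32817288, -0.24905745,  0.22906129]), 'torque': array([-0.00574143,  0.00108536,  0.00788116]), 'grasp_force': 0.0, 'opening': 0.08574406354401937}
```

View pics/top0.png

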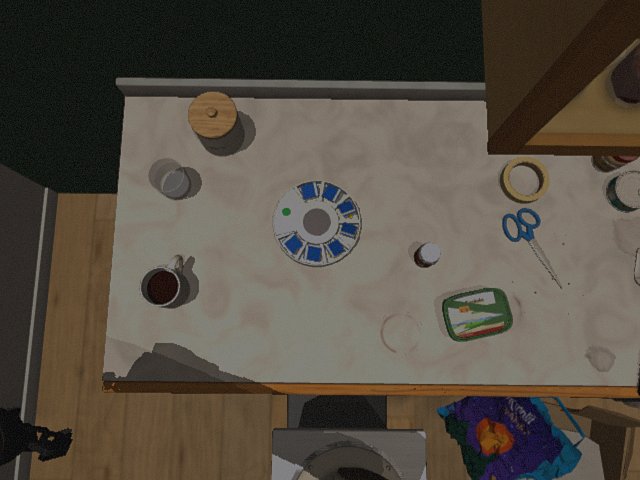

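View pics/side0.png

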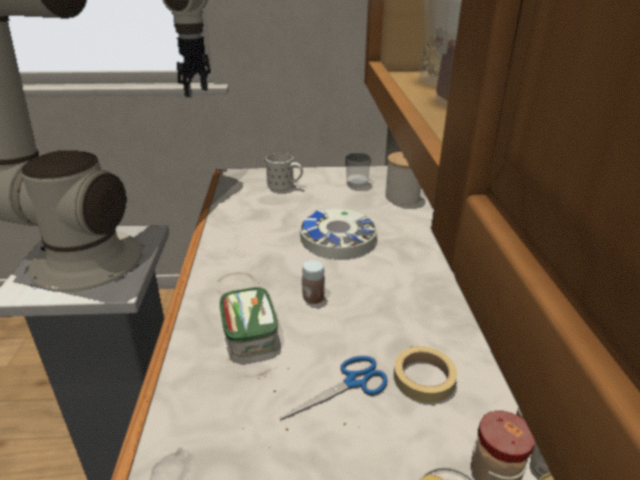

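The top view shows the wheel centred near (318,222) with the green dot at about (286,212). Clockwise from the dot leads up over flap 1 at about (308,190). The side view agrees, and the bystanders are well clear of the wheel.

```bash
cat > h.py <<'E'
import numpy as np,cv2
from workcell import bot
def ray(n,px,z):
    m=bot.camera_model(n);T=m["camera_from_world"];R,t=T[:3,:3],T[:3,3]
    c=-R.T@t; d=R.T@np.array([(px[0]-m["cx"])/m["fx"],-(px[1]-m["cy"])/m["fy"],-1])
    return c+d*(z-c[2])/d[2]
E
python3 - <<'E'
from h import *
C={}
for n,box in(("top",(260,170,375,280)),("side",(290,195,390,265))):
    im=cv2.imread(f"pics/{n}0.png");x0,y0,x1,y1=box;c=im[y0:y1,x0:x1];h=cv2.cvtColor(c,cv2.COLOR_BGR2HSV)
    g=cv2.inRange(h,(45,100,60),(85,255,255));b=cv2.inRange(h,(100,120,50),(125,255,255))
    ys,xs=np.nonzero(g);p=(xs.mean()+x0,ys.mean()+y0);print(n,"dot",p,len(xs),ray(n,p,.032))
    lo=(0,0,90) if n=="top" else (0,0,80)
    # grey hub: low sat, darker than deck, within middle
    cc=(318-x0,222-y0) if n=="top" else (339-x0,227-y0)
    print(n,"hub px",c[cc[1],cc[0]])
    d=cv2.inRange(cv2.absdiff(c,np.full_like(c,c[cc[1],cc[0]])),(0,0,0),(22,22,22))
    k,l,s,ce=cv2.connectedComponentsWithStats(d,connectivity=4);i=l[cc[1],cc[0]]
    p=ce[i]+[x0,y0];print(n,"hub",p,s[i],ray(n,p,.032))
    k,l,s,ce=cv2.connectedComponentsWithStats(b)
    for i in range(1,k):
        if s[i,4]>15: print(n,"flap",ce[i]+[x0,y0],s[i,4],ray(n,ce[i]+[x0,y0],.037).round(4))
    cv2.imwrite(f"pics/{n}_crop.png",cv2.resize(c,None,fx=5,fy=5,interpolation=cv2.INTER_CUBIC))
E
```

```text
top dot (np.float64(285.60869565217394), np.float64(211.23913043478262)) 46 [0.60670073 0.13734906 0.032     ]
top hub px [73 74 82]
top hub [316.30756014 221.63402062] [ 43  38  28  28 582] [0.58443707 0.0706075  0.032     ]
top flap [308.01851852 190.58024691] 162 [0.6521 0.0894 0.037 ]
top flap [329.60544218 192.2585034 ] 147 [0.6489 0.0425 0.037 ]
top flap [345.33333333 206.61538462] 117 [0.6172 0.0082 0.037 ]
top flap [348.3362069  228.10344828] 116 [0.5699 0.0017 0.037 ]
top flap [293.15976331 243.82248521] 169 [0.5344 0.1193 0.037 ]
top flap [335.5170068  247.39455782] 147 [0.5277 0.0289 0.037 ]
top flap [313.45731707 253.27439024] 164 [0.5145 0.0758 0.037 ]
side dot (np.float64(nan), np.float64(nan)) 0 [nan nan nan]
side hub px [118 120 126]
side hub [337.64  226.385] [ 37  26  23  11 200] [0.58166135 0.07165144 0.032     ]
side flap [317.11111111 215.27777778] 54 [0.5336 0.1214 0.037 ]
side flap [308.55072464 223.75362319] 69 [0.5106 0.079  0.037 ]
side flap [315.12048193 233.55421687] 83 [0.5246 0.0313 0.037 ]<stdin>:6: RuntimeWarning: Mean of empty slice.
  ret = ret.dtype.type(ret / rcount)
```

View pics/top_crop.png

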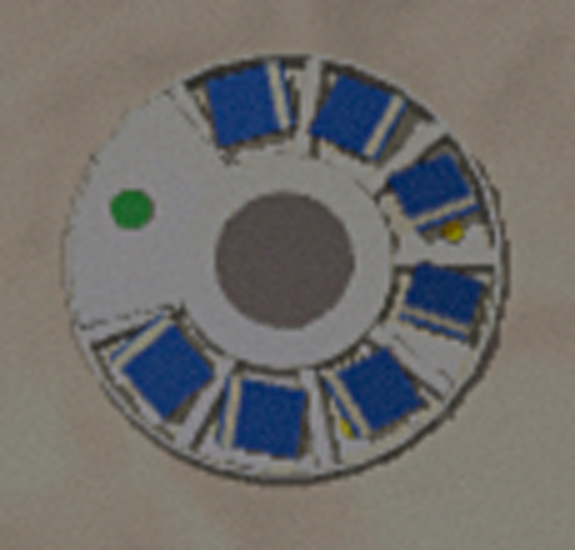

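View pics/side_crop.png

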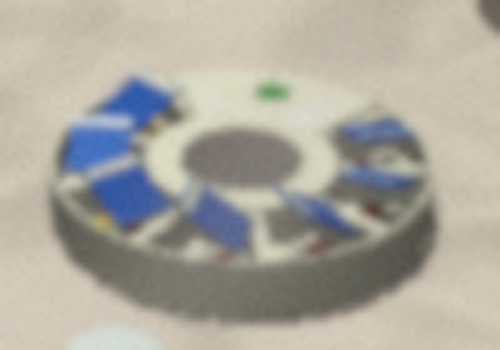

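Call:
carry_out --linear '[[0.85, -0.78, 0], [0.85, -0.78, 0], [0.85, -0.78, 0], [0.85, -0.78, 0], [0.85, -0.78, 0], [0.85, -0.78, 0], [0.85, -0.78, 0], [0.85, -0.78, 0], [0.85, -0.78, 0], [0.85, -0.78, 0], [0.85, -0.78, 0], [0.85, -0.78, 0]]' --rotation '[[0, 0, 0], [0, 0, 0], [0, 0, 0], [0, 0, 0], [0, 0, 0], [0, 0, 0], [0, 0, 0], [0, 0, 0], [0, 0, 0], [0, 0, 0], [0, 0, 0], [0, 0, 0]]' --grip '[1, 1, 1, 1, 1, 1, 1, 1, 1, 1, 1, 1]' --grip_force 20

```text
time: 1.3
ee_pos: [0.4002, 0.326, 0.2496]
tcp_rot: [-180.0, -0.0, 159.2]
wrist_force: [0.7, 0.2, -0.1]
opening: 0.0001
grasp_force: 0.0
```

Call:
carry_out --linear '[[0.85, -0.78, 0], [0.85, -0.78, 0], [0.85, -0.78, 0], [0.85, -0.78, 0], [0.85, -0.78, 0], [0.85, -0.78, 0], [0.85, -0.78, 0], [0.85, -0.78, 0], [0.85, -0.78, 0], [0.85, -0.78, 0], [0.85, -0.78, 0], [0, 0, 0]]' --rotation '[[0, 0, 0], [0, 0, 0], [0, 0, 0], [0, 0, 0], [0, 0, 0], [0, 0, 0], [0, 0, 0], [0, 0, 0], [0, 0, 0], [0, 0, 0], [0, 0, 0], [0, 0, 0]]' --grip '[1, 1, 1, 1, 1, 1, 1, 1, 1, 1, 1, 1]'

```text
time: 2.5
ee_pos: [0.588, 0.1535, 0.2488]
tcp_rot: [-179.9, -0.0, 159.0]
wrist_force: [0.3, 0.4, -1.1]
opening: -0.0001
grasp_force: 0.0
```

```bash
python3 - <<'E'
from h import *
D=[ray("top",(285.85,211.6),.032),ray("side",(344.0,213.2),.032)]
C=[ray("top",(316.8,221.9),.032),ray("side",(338.0,226.5),.032)]
print(D,C);c=np.mean(C,0);d=np.mean(D,0)-c;print(c,np.hypot(*d[:2]),np.degrees(np.arctan2(d[1],d[0])))
E
```

```text
[array([0.60590515, 0.13680916, 0.032     ]), array([0.60368289, 0.1387222 , 0.032     ])] [array([0.583862  , 0.06953752, 0.032     ]), array([0.58249656, 0.07105038, 0.032     ])]
[0.58317928 0.07029395 0.032     ] 0.07084935490936013 72.23701043827008
```

Call:
carry_out --linear '[[0.42, -0.42, 0], [0.42, -0.41, 0], [0, 0, -0.98], [0, 0, -0.98], [0, 0, -0.98], [0, 0, -0.98], [0, 0, -0.98], [0, 0, -0.98], [0, 0, -0.98], [0, 0, -0.98], [0, 0, -0.96], [0, 0, 0]]' --rotation '[[0, 0, 0], [0, 0, 0], [0, 0, 0], [0, 0, 0], [0, 0, 0], [0, 0, 0], [0, 0, 0], [0, 0, 0], [0, 0, 0], [0, 0, 0], [0, 0, 0], [0, 0, 0]]' --grip '[1, 1, 1, 1, 1, 1, 1, 1, 1, 1, 1, 1]'

```text
time: 3.7
ee_pos: [0.6021, 0.1383, 0.0712]
tcp_rot: [-179.9, -0.2, 159.2]
wrist_force: [-0.4, -0.1, 1.4]
opening: 0.0002
grasp_force: 0.0
```

```bash
python3 - <<'E'
from h import *
o=bot.get_obs();print(o["time"],o["ee_pos"],o["wrist_force"])
t=bot.camera("top")[150:300,240:400];s=bot.camera("side")[130:280,270:430]
cv2.imwrite("pics/dot.png",cv2.resize(np.hstack([t,s]),None,fx=2.5,fy=2.5,interpolation=cv2.INTER_CUBIC))
E
```

```text
3.7 [0.60214263 0.13828555 0.07120881] [-0.36818894 -0.0775838   1.40443589]
```

View pics/dot.png

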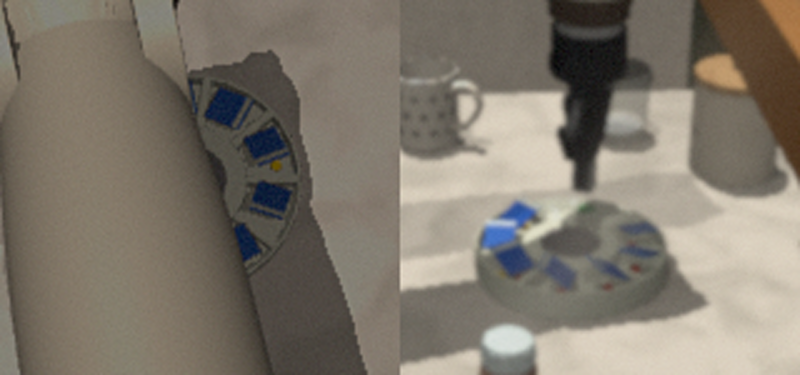

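The tip stands over the dot, at about pixel (343,206) in the side view. That fits a tip 19 mm below the TCP.

Call:
carry_out --linear '[[0.1, -0.04, -0.25], [0, 0, -0.25], [0, 0, -0.2], [0, 0, 0], [0, 0, 0]]' --rotation '[[0, 0, 0], [0, 0, 0], [0, 0, 0], [0, 0, 0], [0, 0, 0]]' --grip '[1, 1, 1, 1, 1]'

```text
time: 4.3
ee_pos: [0.6054, 0.1378, 0.06]
tcp_rot: [-180.0, -0.0, 159.2]
wrist_force: [-0.3, 0.4, -0.3]
opening: -0.0002
grasp_force: 0.0
```

Call:
carry_out --linear '[[0, 0, -0.08], [0, 0, 0], [0, 0, 0]]' --rotation '[[0, 0, 0], [0, 0, 0], [0, 0, 0]]' --grip '[1, 1, 1]'

```text
time: 4.6
ee_pos: [0.6055, 0.1378, 0.0584]
tcp_rot: [180.0, 0.0, 159.2]
wrist_force: [0.2, 0.1, 0.4]
opening: -0.0002
grasp_force: 0.0
```

Call:
carry_out --linear '[[-0.02, -0.04, -0.12], [0, 0, -0.13], [0, 0, 0], [0, 0, 0]]' --rotation '[[0, 0, 0], [0, 0, 0], [0, 0, 0], [0, 0, 0]]' --grip '[1, 1, 1, 1]'

```text
time: 5.0
ee_pos: [0.605, 0.137, 0.0532]
tcp_rot: [-180.0, -0.0, 159.2]
wrist_force: [0.7, -0.4, -0.0]
opening: -0.0002
grasp_force: 0.0
```

Call:
carry_out --linear '[[0, 0, -0.05], [0, 0, 0], [0, 0, 0]]' --rotation '[[0, 0, 0], [0, 0, 0], [0, 0, 0]]' --grip '[1, 1, 1]'

```text
time: 5.3
ee_pos: [0.6051, 0.137, 0.0524]
tcp_rot: [-180.0, -0.0, 159.2]
wrist_force: [-1.2, -0.1, -0.6]
opening: 0.0003
grasp_force: 0.0
```

Call:
carry_out --linear '[[0, 0, -0.03], [0, 0, 0], [0, 0, 0]]' --rotation '[[0, 0, 0], [0, 0, 0], [0, 0, 0]]' --grip '[1, 1, 1]'

```text
time: 5.6
ee_pos: [0.6051, 0.137, 0.0518]
tcp_rot: [-180.0, 0.0, 159.2]
wrist_force: [0.0, -0.2, -0.3]
opening: -0.0005
grasp_force: 0.0
```

```bash
python3 - <<'E'
import numpy as np
c=np.array([.5832,.0703]);a=np.radians(72-np.arange(0,346,5.))
p=c+.07*np.c_[np.cos(a),np.sin(a)]
u=(p-p[0])/.02; r=np.round(u,2); d=np.diff(r,axis=0).round(2)
for i in range(0,len(d),12): print([[float(x),float(y),0] for x,y in d[i:i+12]], p[min(i+12,len(p)-1)].round(4))
E
```

```text
[[0.29, -0.11, 0], [0.27, -0.13, 0], [0.26, -0.15, 0], [0.25, -0.18, 0], [0.24, -0.2, 0], [0.21, -0.22, 0], [0.19, -0.23, 0], [0.18, -0.25, 0], [0.15, -0.27, 0], [0.12, -0.28, 0], [0.11, -0.29, 0], [0.07, -0.29, 0]] [0.6517 0.0849]
[[0.05, -0.3, 0], [0.03, -0.31, 0], [-0.01, -0.3, 0], [-0.03, -0.31, 0], [-0.05, -0.3, 0], [-0.08, -0.29, 0], [-0.11, -0.29, 0], [-0.13, -0.27, 0], [-0.16, -0.26, 0], [-0.17, -0.25, 0], [-0.2, -0.24, 0], [-0.22, -0.21, 0]] [0.63   0.0183]
[[-0.24, -0.19, 0], [-0.25, -0.18, 0], [-0.26, -0.15, 0], [-0.28, -0.12, 0], [-0.29, -0.11, 0], [-0.29, -0.07, 0], [-0.31, -0.05, 0], [-0.3, -0.03, 0], [-0.3, 0.01, 0], [-0.31, 0.03, 0], [-0.3, 0.05, 0], [-0.29, 0.08, 0]] [0.5616 0.0037]
[[-0.29, 0.11, 0], [-0.27, 0.13, 0], [-0.27, 0.16, 0], [-0.25, 0.17, 0], [-0.23, 0.2, 0], [-0.21, 0.22, 0], [-0.2, 0.23, 0], [-0.17, 0.26, 0], [-0.15, 0.26, 0], [-0.13, 0.28, 0], [-0.1, 0.29, 0], [-0.08, 0.29, 0]] [0.5147 0.0557]
[[-0.05, 0.3, 0], [-0.02, 0.31, 0], [0.0, 0.3, 0], [0.03, 0.31, 0], [0.06, 0.3, 0], [0.08, 0.29, 0], [0.11, 0.29, 0], [0.13, 0.27, 0], [0.15, 0.27, 0], [0.18, 0.25, 0], [0.2, 0.23, 0], [0.22, 0.21, 0]] [0.5364 0.1223]
[[0.23, 0.2, 0], [0.25, 0.17, 0], [0.27, 0.15, 0], [0.28, 0.13, 0], [0.29, 0.1, 0], [0.29, 0.07, 0], [0.3, 0.06, 0], [0.31, 0.02, 0], [0.3, 0.0, 0]] [0.5869 0.1402]
```

Call:
carry_out --linear '[[0.29, -0.11, 0.02], [0.27, -0.13, 0], [0.26, -0.15, 0], [0.25, -0.18, 0], [0.24, -0.2, 0], [0.21, -0.22, 0], [0.19, -0.23, 0], [0.18, -0.25, 0], [0.15, -0.27, 0], [0.12, -0.28, 0], [0.11, -0.29, 0], [0.07, -0.29, 0]]' --rotation '[[0, 0, 0], [0, 0, 0], [0, 0, 0], [0, 0, 0], [0, 0, 0], [0, 0, 0], [0, 0, 0], [0, 0, 0], [0, 0, 0], [0, 0, 0], [0, 0, 0], [0, 0, 0]]' --grip '[1, 1, 1, 1, 1, 1, 1, 1, 1, 1, 1, 1]'

```text
time: 6.8
ee_pos: [0.6521, 0.0844, 0.0522]
tcp_rot: [-180.0, 0.0, 159.2]
wrist_force: [-0.7, -0.3, -0.5]
opening: -0.0004
grasp_force: 0.2
```

Call:
carry_out --linear '[[0.05, -0.3, 0], [0.03, -0.31, 0], [-0.01, -0.3, 0], [-0.03, -0.31, 0], [-0.05, -0.3, 0], [-0.08, -0.29, 0], [-0.11, -0.29, 0], [-0.13, -0.27, 0], [-0.16, -0.26, 0], [-0.17, -0.25, 0], [-0.2, -0.24, 0], [-0.22, -0.21, 0]]' --rotation '[[0, 0, 0], [0, 0, 0], [0, 0, 0], [0, 0, 0], [0, 0, 0], [0, 0, 0], [0, 0, 0], [0, 0, 0], [0, 0, 0], [0, 0, 0], [0, 0, 0], [0, 0, 0]]' --grip '[1, 1, 1, 1, 1, 1, 1, 1, 1, 1, 1, 1]'

```text
time: 8.0
ee_pos: [0.6302, 0.0182, 0.0524]
tcp_rot: [180.0, 0.0, 159.2]
wrist_force: [1.0, 1.5, 0.8]
opening: -0.0002
grasp_force: 0.9
```

```bash
python3 - <<'E'
from h import *
s=bot.camera("side")[180:270,280:400]
cv2.imwrite("pics/mid.png",cv2.resize(s,None,fx=6,fy=6,interpolation=cv2.INTER_CUBIC))
E
```

```text
(no output)
```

View pics/mid.png

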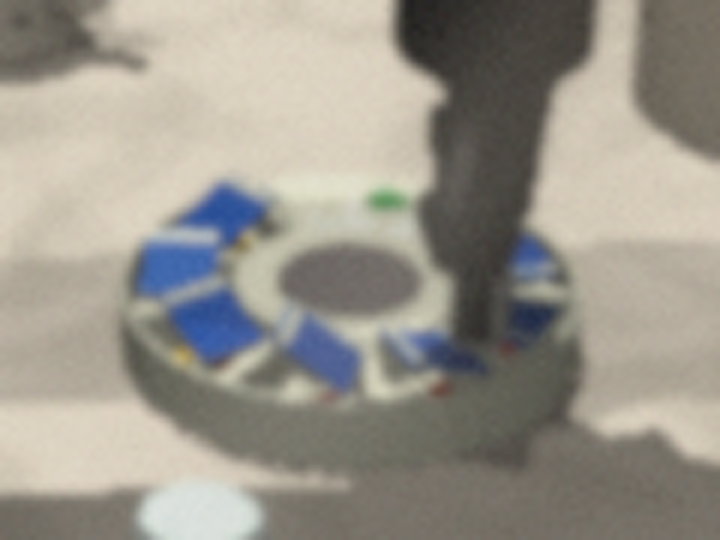

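Flaps 1 and 2, at the right near (530,260) and (530,315), lie flat. The hub is still at pixel (338,226), so the box hasn't moved. I'll continue the stroke.

Call:
carry_out --linear '[[-0.24, -0.19, 0], [-0.25, -0.18, 0], [-0.26, -0.15, 0], [-0.28, -0.12, 0], [-0.29, -0.11, 0], [-0.29, -0.07, 0], [-0.31, -0.05, 0], [-0.3, -0.03, 0], [-0.3, 0.01, 0], [-0.31, 0.03, 0], [-0.3, 0.05, 0], [-0.29, 0.08, 0]]' --rotation '[[0, 0, 0], [0, 0, 0], [0, 0, 0], [0, 0, 0], [0, 0, 0], [0, 0, 0], [0, 0, 0], [0, 0, 0], [0, 0, 0], [0, 0, 0], [0, 0, 0], [0, 0, 0]]' --grip '[1, 1, 1, 1, 1, 1, 1, 1, 1, 1, 1, 1]'

```text
time: 9.25
ee_pos: [0.5612, 0.0039, 0.0521]
tcp_rot: [-180.0, -0.0, 159.2]
wrist_force: [-0.7, -0.5, -0.5]
opening: 0.0002
grasp_force: 0.2
```

Call:
carry_out --linear '[[-0.29, 0.11, 0], [-0.27, 0.13, 0], [-0.27, 0.16, 0], [-0.25, 0.17, 0], [-0.23, 0.2, 0], [-0.21, 0.22, 0], [-0.2, 0.23, 0], [-0.17, 0.26, 0], [-0.15, 0.26, 0], [-0.13, 0.28, 0], [-0.1, 0.29, 0], [-0.08, 0.29, 0]]' --rotation '[[0, 0, 0], [0, 0, 0], [0, 0, 0], [0, 0, 0], [0, 0, 0], [0, 0, 0], [0, 0, 0], [0, 0, 0], [0, 0, 0], [0, 0, 0], [0, 0, 0], [0, 0, 0]]' --grip '[1, 1, 1, 1, 1, 1, 1, 1, 1, 1, 1, 1]'

```text
time: 10.45
ee_pos: [0.5147, 0.0563, 0.0521]
tcp_rot: [-180.0, -0.0, 159.2]
wrist_force: [0.2, -1.0, -0.1]
opening: -0.0
grasp_force: 0.0
```

Call:
carry_out --linear '[[-0.05, 0.3, 0], [-0.02, 0.31, 0], [0.0, 0.3, 0], [0.03, 0.31, 0], [0.06, 0.3, 0], [0.08, 0.29, 0], [0.11, 0.29, 0], [0.13, 0.27, 0], [0.15, 0.27, 0], [0.18, 0.25, 0], [0.2, 0.23, 0], [0.22, 0.21, 0]]' --rotation '[[0, 0, 0], [0, 0, 0], [0, 0, 0], [0, 0, 0], [0, 0, 0], [0, 0, 0], [0, 0, 0], [0, 0, 0], [0, 0, 0], [0, 0, 0], [0, 0, 0], [0, 0, 0]]' --grip '[1, 1, 1, 1, 1, 1, 1, 1, 1, 1, 1, 1]'

```text
time: 11.65
ee_pos: [0.5371, 0.1228, 0.0522]
tcp_rot: [180.0, -0.0, 159.2]
wrist_force: [0.4, -0.5, 0.6]
opening: -0.0002
grasp_force: 0.2
```

Call:
carry_out --linear '[[0.23, 0.2, 0], [0.25, 0.17, 0], [0.27, 0.15, 0], [0.28, 0.13, 0], [0.29, 0.1, 0], [0.29, 0.07, 0], [0.3, 0.06, 0], [0.31, 0.02, 0], [0.3, 0.0, 0], [0, 0, 0]]' --rotation '[[0, 0, 0], [0, 0, 0], [0, 0, 0], [0, 0, 0], [0, 0, 0], [0, 0, 0], [0, 0, 0], [0, 0, 0], [0, 0, 0], [0, 0, 0]]' --grip '[1, 1, 1, 1, 1, 1, 1, 1, 1, 1]'

```text
time: 12.65
ee_pos: [0.5878, 0.1403, 0.0521]
tcp_rot: [180.0, 0.0, 159.1]
wrist_force: [-0.4, 0.3, 0.4]
opening: 0.0001
grasp_force: 0.0
```

```bash
python3 - <<'E'
from h import *
s=bot.camera("side")[180:270,280:400]
cv2.imwrite("pics/end.png",cv2.resize(s,None,fx=6,fy=6,interpolation=cv2.INTER_CUBIC))
E
```

```text
(no output)
```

View pics/end.png

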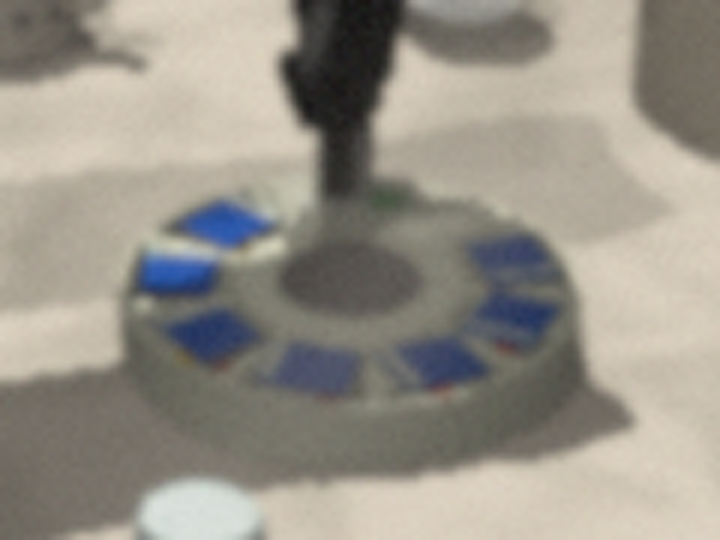

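All seven flaps look flat, and the box is still in place. I'll lift straight up from the blank sector and back off.

Call:
carry_out --linear '[[0, 0, 0.3], [0, 0, 0.6], [0, 0, 0.9], [0, 0, 0.9], [0, 0, 0.9], [0, 0, 0.9], [0, 0, 0.9], [0, 0, 0.9], [0, 0, 0.9], [0, 0, 0.9], [0, 0, 0.9], [0, 0, 0.9]]' --rotation '[[0, 0, 0], [0, 0, 0], [0, 0, 0], [0, 0, 0], [0, 0, 0], [0, 0, 0], [0, 0, 0], [0, 0, 0], [0, 0, 0], [0, 0, 0], [0, 0, 0], [0, 0, 0]]' --grip '[1, 1, 1, 1, 1, 1, 1, 1, 1, 1, 1, 1]'

```text
time: 13.9
ee_pos: [0.5868, 0.1404, 0.2524]
tcp_rot: [180.0, 0.1, 159.2]
wrist_force: [0.1, -0.3, -0.5]
opening: -0.0001
grasp_force: 0.0
```

Call:
carry_out --linear '[[-0.85, 0.78, 0], [-0.85, 0.78, 0], [-0.85, 0.78, 0], [-0.85, 0.78, 0], [-0.85, 0.78, 0], [-0.85, 0.78, 0], [-0.85, 0.78, 0], [-0.85, 0.78, 0], [-0.85, 0.78, 0], [-0.85, 0.78, 0], [-0.85, 0.78, 0], [-0.85, 0.78, 0]]' --rotation '[[0, 0, 0], [0, 0, 0], [0, 0, 0], [0, 0, 0], [0, 0, 0], [0, 0, 0], [0, 0, 0], [0, 0, 0], [0, 0, 0], [0, 0, 0], [0, 0, 0], [0, 0, 0]]' --grip '[1, 1, 1, 1, 1, 1, 1, 1, 1, 1, 1, 1]'

```text
time: 15.1
ee_pos: [0.3821, 0.328, 0.2516]
tcp_rot: [179.9, 0.0, 159.2]
wrist_force: [0.3, 1.0, 0.0]
opening: -0.0001
grasp_force: 0.0
```

Call:
carry_out --linear '[[-0.5, 0.5, 0], [-0.5, 0.5, 0], [-0.5, 0.5, 0], [-0.3, 0.3, 0], [0, 0, 0], [0, 0, 0], [0, 0, 0]]' --rotation '[[0, 0, 0], [0, 0, 0], [0, 0, 0], [0, 0, 0], [0, 0, 0], [0, 0, 0], [0, 0, 0]]' --grip '[1, 1, 1, 1, 1, 1, 1]'

```text
time: 15.8
ee_pos: [0.3474, 0.3633, 0.2501]
tcp_rot: [-180.0, 0.0, 159.1]
wrist_force: [0.3, -0.1, 0.5]
opening: 0.0001
grasp_force: 0.0
```

```bash
python3 - <<'E'
from h import *
t=bot.camera("top")[170:275,260:375];s=bot.camera("side")[180:285,280:395]
cv2.imwrite("pics/fin.png",cv2.resize(np.hstack([t,s]),(798,364),interpolation=cv2.INTER_CUBIC))
E
```

```text
(no output)
```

View pics/fin.png

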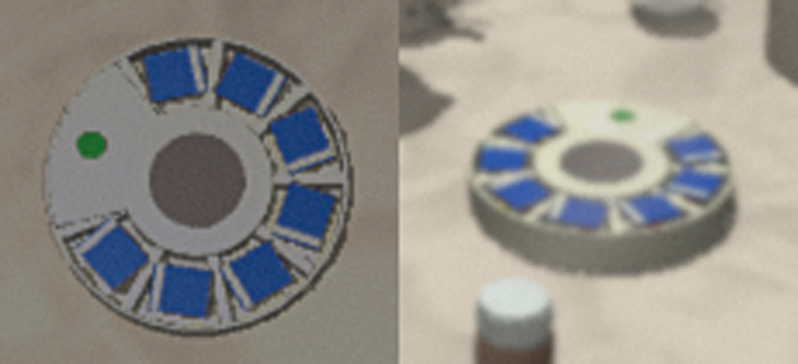

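All seven flaps lie level in both views. The dot is still at crop (91,145), so the box hasn't moved, and the arm is clear of everything.

```bash
python3 -c "
from workcell import bot
print(bot.job_done())"
```

```text
the job is handed in; nothing more can be done
None
```

I ran one unbroken clockwise stroke from the green dot. In the final pictures all seven flaps lie shut and level with the deck, the box has not visibly moved, and the arm is clear; the job is handed in, with no verdict returned.

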